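# Gauge a quarter-turn cap and sort it

### The arm

A 6-joint arm with a two-finger parallel gripper is mounted at the origin on the work surface. World frame = base frame: x ahead of the robot, y to its left, z up, the work surface at z = 0. Lengths are in mm, angles in rad, forces in N, time in s.
With the tool pointing down it reaches from about 275 to 775 mm from the base axis. Payload 14.6 kg.
Tool frame: the origin (TCP) lies on the centre line of the jaws, within the pads' length; the fingertips stand 14 mm ahead of it and the grasp point (between the pads) lies 5 mm behind it (robot.nose_length is the distance from the TCP to the fingertips, in mm); z points along the fingers, y is the line along which they close (so a half turn about z gives the same grasp; the last joint's range is limited). The gripper opens to 85 mm and grips with 20 to 120 N. Pads are 22 mm wide; open, the fingers measure 114 mm over their backs; the gripper's body (76 mm by 85 mm) begins 54 mm behind the grasp point. The pads swing forward as they close: fully open they stand 13 mm farther back than shut.
Start: joints at [-1.33, 0.263, -0.048, 1.259, 0, 1.415], TCP at [202.406, -484.417, 245.278] pointing down, gripper open.
Joint ranges: [-2.65, 2.65], [-0.89, 1.7], [-1.18, 1.37], [-2.13, 2.11], [-1.35, 1.29], [-3.14, 3.14]. Speed limits (rad/s): [1.89, 1.89, 2.57, 2.79, 3.14, 3.14].

### API

Orientations are given as a rotation vector (axis times angle).
In Python, from workcell import robot gives the robot as it stands.
- The arm moves only by the shell command python3 -m crank 'ROWS' [FORCE]. ROWS is JSON, a list of rows, each a list of 5 numbers: the closure, from 0 (fully open) to 1 (shut), then the shift along the tool's x, y, z in m, then the turn about the tool's z in rad. A call has 1 to 10 rows; each row shifts and turns the commanded pose from where the row before left it, along the tool's axes as they then stand; what a row does not reach is not made up. A row lasts 1/10 s, in which the tool goes at most 50 mm and 8.59 degrees, less where a joint would pass 70% of its speed; a pose out of reach is approached as far as the arm can. A call is refused whole if a number of a shift passes 0.05 or a number of a turn 0.15, either way. A call with a gripper value outside its range is refused whole. The fingers move at their own pace and stop on an object; FORCE is the grip in N (left out, the last holds). Time passes only in rows, so rows that do not move let the fingers close. It gives the time, the measured TCP pose, the force, the opening and the grip force at its end, in the units of the state.
- robot.observe(): the state, without advancing time (a new reading comes with each control period).
- robot.read_camera(name): name is "scene" or "top" or "wrist"; returns a dict with "frame" (384x512x3 uint8, red, green, blue), "depth" (384x512 float32, mm along the optical axis (not along the pixel's ray), 0 where there is no reading), "mtx" (3x3 intrinsics, pixels), "R" (3x3) and "t" (3): a world point X has camera coordinates R X + t. Camera axes: x right, y down, z forward; pixel columns grow to the right and rows downward; lengths in mm; the calibration is good to about 2 mm. A picture is of the moment at which its call begins.
- robot.hand_in(): hands the job in; it is judged then, once.
Trained networks look in a picture, given as the dict that the camera call returned (one of the last four; its "shot" number tells which), for a name from the list of things; names that differ only in an ending like _2 or _b are one class to them, and where a whole thing is asked for, a point or a joint stands for the part that bears it (a point fixed in the world has none). Each returns a list of dicts, best first, with "score" (0 to 1); they miss things now and then, are a little off and sometimes report something else, mostly with a low value. They report only what shows in the picture. A call takes as long as a camera call. They do not tell look-alikes from the thing itself.
- robot.outline_of(picture, query): "region" (384x512 bool, what is visible of it) and "xy" ([column, row] in pixels, amid what is visible of it).
The state is a dict: "time": time; "qpos": joint angles; "qd": joint speeds; "tau": joint torques, N m; "tcp_pos": TCP position; "orientation": TCP orientation; "ft_force": force on the tool from outside, world axes, zero at the start; "wrist_torque": the same for the moment, N m; "opening": finger opening in mm; "grip_force": force on a finger pad.
Only numpy, scipy, OpenCV 4.12 (cv2) and the standard library are available. Lean on these libraries where they do the work, as an engineer would, in place of code of your own. Each camera call takes 0.05 s, during which the arm holds its last target. There are 200 camera calls.

### The job

Pick up the blue cap, set it on the threaded gauge with its bar along the red marks and turn it gently clockwise until it stops. Take it off again and stand it gently in the green tray if it turned fully home, with the bar at the green marks and the skirt down on the base plate, or in the red tray if it snagged on the way; never force it, and leave the bottle, the cooker lid and the brush alone.

Things in the scene. Friction and masses are not known exactly. Their poses are not given: they have to be found in the camera images.
- cap: Loose blue round cap, 60 mm across, 59 mm tall with its bar, 0.09 to 0.18 kg, standing open side down on the ledge. Origin: centre of its underside, z up, x along the grip bar. Skirt wall 4.5 mm; flat top 32 mm above the origin. A half turn gives the same cap. It may have a thread fault that cannot be seen: then it snags firmly after 40 to 45 degrees of turning on the gauge.
- cap_bar (a point): Centre of the white grip bar that stands on the cap's flat top, on its axis, 45.5 mm above the underside: 48 mm long along the cap's x, 12 mm thick along y, from 32 to 59 mm above the underside. Pinch it from above across the 12 mm, fingertips just above the flat top.
- cap_lug (a point): One of the two lugs inside the skirt (the other lies opposite, at the cap's -x). They are under the ends of the bar at the very bottom of the skirt, 9 mm wide and 5 mm high, and reach inward to 20 mm from the cap's axis.
- gauge: Fixed thread gauge: dark steel base plate 130 x 130 x 12 mm, origin at the centre of its underside, on the stem axis, z up; red marks along its x axis (both ways), green marks 80 degrees clockwise from them seen from above. A grey foot, 30 x 110 mm and 28 mm high, has its centre 80 mm along +x.
- stem_top (a point): Top centre of the upright steel stem, 36 mm above the plate's underside. Stem 38 mm diameter, top edge chamfered 3 mm, with two thread ribs out to 49 mm diameter, at most 20 mm above the plate. The cap goes over it with about 1 mm of play. With the bar along the red marks (within about 12 degrees) the lugs drop between the ribs and the cap rests with its underside about 8 mm above the plate.
- seat (a point): Centre of the plate's top face (12 mm above its underside), where a sound cap's skirt lies when home. Turning clockwise from above draws the cap down about 0.106 mm per degree with up to 2 mm height play; a sound cap is stopped at 80 degrees. Past 20 degrees it cannot be lifted: turn it back to the red marks to free it (a stop lies about 15 degrees beyond them).
- green_tray_in (a point): Centre of the inner floor of the fixed green tray for sound caps: outside 110 x 110 mm, rim 25 mm above the ledge, wall and floor 4 mm.
- red_tray_in (a point): Centre of the inner floor of the fixed red tray for faulty caps, same size. The thread may be loaded with 50 N at most: against a stop that is about 1 N m of turning, reached 4 or 5 degrees after first touch if the gripper is stiff. Free turning takes under 0.15 N m.
- bottle: Empty green glass bottle, loose, 72 mm diameter, 225 mm tall, standing; origin at the centre of its underside. Leave it alone.
- cooker_lid: Aluminium cooker lid, loose, 216 mm across, 68 mm high with its black knob; origin at the centre of its underside. Leave it alone.
- brush: Loose small brush with a wooden handle, lying on the ledge, about 195 mm long along its x. Leave it alone.
Not all that is in view belongs to the job. Of the things like the cap, leave any that is turquoise; of the rest the larger one is meant.

How it is judged (in metres and radians):
On the way, in this order (a step that is already met when the one before it is completed fails the run):
1. the cap is down on the gauge, lugs between the ribs (horizontal distance between cap and gauge below 0.004 m and angle between cap's own z axis and vertical below 0.1 rad and z of cap in the frame of gauge below 0.0225 m), for 0.1 s.
2. the cap has been turned until it stops: fully home if it is sound, against the snag if it is faulty (horizontal distance between cap and gauge below 0.004 m and angle between cap's own z axis and vertical below 0.1 rad and ((not (horizontal distance between snag_c0 and gauge below 0.04 m) and z of cap in the frame of gauge below 0.0142 m and angle between the x axis of cap and the x axis of gauge, either way round above 1.3 rad) or (horizontal distance between snag_c0 and gauge below 0.04 m and angle between the x axis of cap and the x axis of gauge, either way round above 0.55 rad and contact force between cap and snag_c0 above 2 N))), for 0.05 s.
At the end, for the whole second after the job is handed in: The cap stands upright (within 0.15 rad), released and at rest on the floor of the right tray (within 30 mm of its centre): the green tray if it turned fully home on the gauge, the red tray if it snagged (((not (horizontal distance between snag_c0 and gauge below 0.04 m) and (horizontal distance between cap and green_tray_in below 0.03 m and z of cap in the frame of green_tray_in below 0.006 m)) or (horizontal distance between snag_c0 and gauge below 0.04 m and (horizontal distance between cap and red_tray_in below 0.03 m and z of cap in the frame of red_tray_in below 0.006 m))) and angle between cap's own z axis and vertical below 0.15 rad and linear speed of cap below 0.01 m/s and contact force between cap and the fingers below 0.5 N); the robot touches nothing.
It fails at once if the thread was forced: more than 50 N between the cap and the gauge (contact force between cap and gauge above 50 N or contact force between cap and snag_c0 above 50 N).
It fails at once if the cap was dropped or slammed into a tray (more than 70 N) (contact force between cap and green_tray above 70 N or contact force between cap and red_tray above 70 N).
It fails at once if the cap was let fall (moving faster than 0.5 m/s with no finger on it, a fall of over 13 mm) (linear speed of cap above 0.5 m/s and contact force between cap and the fingers below 0.1 N).
It fails at once if the bottle, the cooker lid or the brush was moved by more than 15 mm (distance of any of bottle, cooker_lid, brush from where it was at the start of the episode above 0.015 m).
It also fails if it takes over 66 s, if anything falls off the work surface, if the arm or the gripper's body presses on something with over 40 N, if the wrist force passes 120 N, or if a joint passes its speed limit or range.

## Working session

There is one attempt and no reset: what is moved stays moved. The work goes in short steps, Python scripts to look and compute and a shell command to move; the robot and the scene stay as the last step left them, time stands still between calls to the robot, and variables do not carry over. Pictures are saved under pics/ and viewed, at most 10 in all, crops included, and the job is handed in when it is done.

```bash
ls; mkdir -p pics
cat > h.py <<'E'
import numpy as np, cv2
from workcell import robot
def px2w(p,u,v,z=None,d=None):
    """world point of pixel: with depth d (mm) or on the plane of height z"""
    K,R,t=map(np.array,(p["mtx"],p["R"],p["t"]))
    ray=np.linalg.inv(K)@[u,v,1]; c=-R.T@t; w=R.T@ray
    return c+w*(d if d is not None else (z-c[2])/w[2])
def cloud(p):
    K,R,t=map(np.array,(p["mtx"],p["R"],p["t"])); d=p["depth"]
    v,u=np.mgrid[:d.shape[0],:d.shape[1]]
    P=np.stack([(u-K[0,2])/K[0,0]*d,(v-K[1,2])/K[1,1]*d,d],-1)
    return (P-t)@R
def save(p,n,crop=None,s=1):
    f=p["frame"]
    if crop: x0,y0,x1,y1=crop; f=f[y0:y1,x0:x1]
    cv2.imwrite(f"pics/{n}.png",cv2.resize(f[...,::-1],None,fx=s,fy=s,interpolation=cv2.INTER_CUBIC))
E
python3 - <<'E'
from h import *
a=robot.read_camera("top");b=robot.read_camera("scene")
f=np.hstack([a["frame"],b["frame"]])
cv2.imwrite("pics/a.png",cv2.resize(a["frame"],(800,600))[...,::-1]);save(b,"b",s=1.5)
for n,p in (("top",a),("scene",b)):
    C=cloud(p)
    for q in "cap cap_bar gauge stem_top green_tray_in red_tray_in bottle cooker_lid brush".split():
        for o in robot.outline_of(p,q)[:3]:
            P=C[o["region"]]; u,v=o["xy"]
            print(n,q,round(o["score"],2),np.round(o["xy"]),o["region"].sum(),np.median(P,0).round(),P[:,2].max().round())
E
```

```text
pics
top cap 0.54 [316. 183.] 98 [ 640. -194.   23.] 46.0
top cap 0.48 [348. 206.] 227 [ 553. -312.   33.] 68.0
top cap 0.47 [320. 208.] 243 [ 543. -213.   33.] 1824.0
top cap_bar 0.82 [349. 202.] 257 [ 554. -311.   32.] 68.0
top cap_bar 0.49 [317. 207.] 231 [ 542. -213.   33.] 1824.0
top cap_bar 0.4 [318. 183.] 92 [ 638. -194.   24.] 46.0
top gauge 0.81 [263. 210.] 1502 [530. -11.  14.] 1824.0
top stem_top 0.79 [266. 211.] 1468 [531. -11.  14.] 1824.0
top green_tray_in 0.62 [193. 229.] 897 [449. 258.   5.] 1824.0
top green_tray_in 0.31 [322. 210.] 242 [ 541. -212.   33.] 1824.0
top red_tray_in 0.6 [200. 180.] 936 [643. 244.   5.] 1824.0
top bottle 0.66 [339. 151.] 474 [ 731. -249.  145.] 1824.0
top cooker_lid 0.69 [133. 204.] 2637 [538. 472.  25.] 1824.0
top cooker_lid 0.69 [264. 213.] 1506 [529. -12.  14.] 1824.0
top brush 0.91 [384. 236.] 486 [ 434. -449.   17.] 1824.0
scene cap 0.84 [174. 175.] 372 [ 556. -208.   32.] 921.0
scene cap 0.67 [172. 204.] 157 [ 649. -191.   22.] 43.0
scene cap 0.61 [148. 175.] 353 [ 568. -309.   33.] 921.0
scene cap_bar 0.76 [170. 206.] 203 [ 648. -192.   22.] 43.0
scene cap_bar 0.71 [323. 245.] 1774 [642. 244.   5.] 921.0
scene cap_bar 0.65 [176. 175.] 368 [ 557. -208.   32.] 921.0
scene gauge 0.86 [244. 192.] 1964 [541.  -7.  14.] 921.0
scene stem_top 0.69 [242. 194.] 1969 [541.  -7.  14.] 921.0
scene stem_top 0.32 [120. 213.] 1542 [ 759. -243.  131.] 921.0
scene green_tray_in 0.76 [340. 191.] 1358 [449. 256.   6.] 921.0
scene red_tray_in 0.71 [322. 246.] 1630 [641. 243.   5.] 921.0
scene bottle 0.73 [123. 212.] 1488 [ 759. -243.  133.] 921.0
scene bottle 0.66 [324. 245.] 1657 [643. 244.   6.] 921.0
scene cooker_lid 0.72 [413. 235.] 4527 [560. 471.  26.] 921.0
scene brush 0.95 [129. 134.] 515 [ 443. -444.   18.] 921.0
```

View pics/a.png

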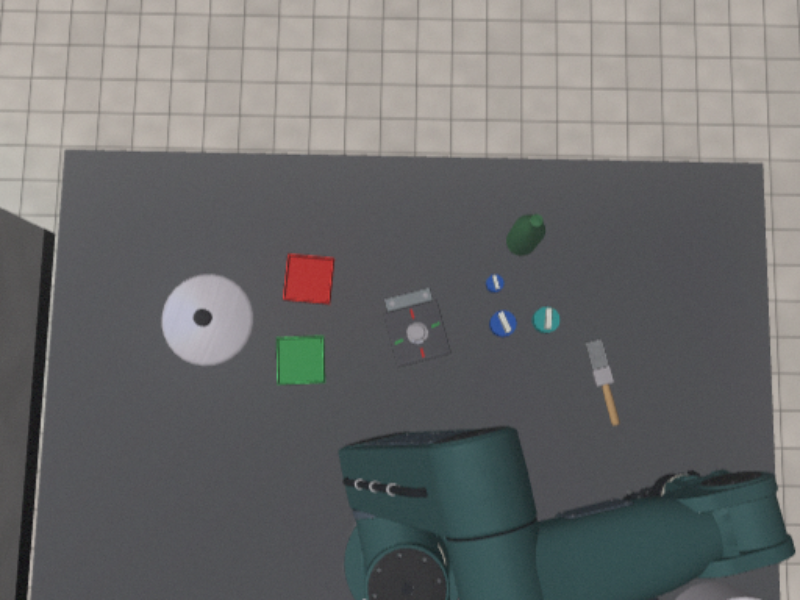

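View pics/b.png

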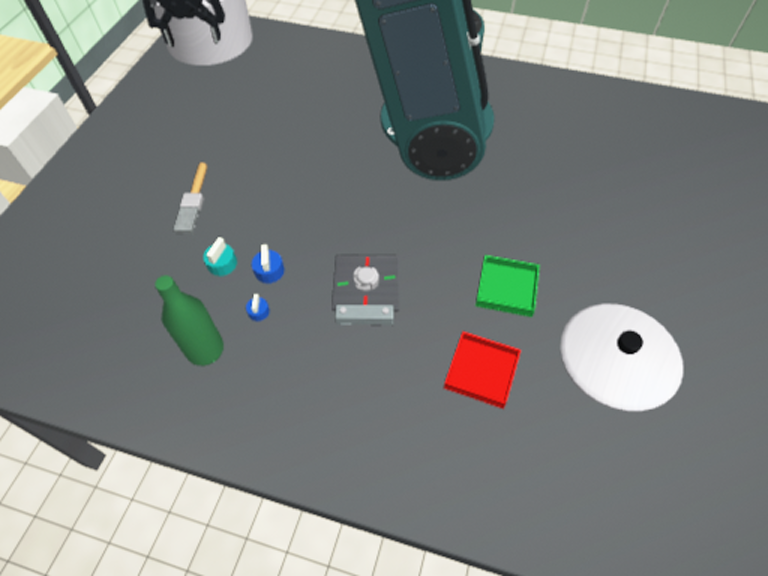

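The large blue cap (top view px (320,207), about (550,-210)) is the one wanted. The small blue one at (316,183) and the turquoise one at (349,205) are look-alikes.

Run:
```python
from h import *
from scipy.spatial.transform import Rotation as Ro
s=robot.observe(); print({k:np.round(v,3) for k,v in s.items()})
R=Ro.from_rotvec(s["orientation"]).as_matrix();print(R.round(3))
p=robot.read_camera("wrist");print(np.round(p["mtx"]),"cam in tool",R.T@(-p["R"].T@p["t"]-s["tcp_pos"]), (R.T@p["R"].T).round(2))
print("shift for cap (tool)",R.T@(np.array([545,-211,245])-s["tcp_pos"]))
```

```text
{'time': np.float64(1.0), 'qpos': array([-1.33 ,  0.263, -0.048,  1.259,  0.   ,  1.415]), 'qd': array([0.   , 0.   , 0.001, 0.   , 0.001, 0.   ]), 'tau': array([ 0.0000e+00, -6.3744e+01,  3.8477e+01,  1.0000e-03, -0.0000e+00,
       -0.0000e+00]), 'tcp_pos': array([ 202.402, -484.419,  245.277]), 'orientation': array([3.08 , 0.618, 0.   ]), 'ft_force': array([-0.259,  0.504, -0.84 ]), 'wrist_torque': array([ 0.043,  0.009, -0.006]), 'grip_force': np.float64(0.0), 'opening': np.float64(85.33)}
[[ 0.923  0.386  0.   ]
 [ 0.386 -0.923  0.   ]
 [ 0.     0.    -1.   ]]
[[292.   0. 257.]
 [  0. 292. 194.]
 [  0.   0.   1.]] cam in tool [  81.26560733   -0.24590148 -128.84870593] [[-0.   -0.95 -0.32]
 [ 1.   -0.    0.  ]
 [-0.   -0.32  0.95]]
shift for cap (tool) [ 4.21525495e+02 -1.20198096e+02  2.84550283e-01]
```

```bash
python3 -m crank '[[0,0.042,-0.012,0,0],[0,0.042,-0.012,0,0],[0,0.042,-0.012,0,0],[0,0.042,-0.012,0,0],[0,0.042,-0.012,0,0],[0,0.042,-0.012,0,0],[0,0.042,-0.012,0,0],[0,0.042,-0.012,0,0],[0,0.042,-0.012,0,0],[0,0.042,-0.012,0,0]]' 40
python3 -m crank '[[0,0,0,0,0],[0,0,0,0,0],[0,0,0,0,0]]'
cat >> h.py <<'E'
from scipy.spatial.transform import Rotation as Ro
def bar(p,near,zbar,rad=60):
    """centre and direction (deg) of the white bar's top face at height zbar near xy"""
    f=p["frame"].astype(int); m=(f.min(-1)>140)&(f.max(-1)-f.min(-1)<60)
    C=cloud(p); m&=(np.hypot(C[...,0]-near[0],C[...,1]-near[1])<rad)&(abs(C[...,2]-zbar)<6)
    v,u=np.nonzero(m); W=np.array([px2w(p,a,b,z=zbar)[:2] for a,b in zip(u,v)]).astype(np.float32)
    (c,wh,_)=r=cv2.minAreaRect(W); B=cv2.boxPoints(r); e=[B[1]-B[0],B[2]-B[1]]; e=max(e,key=np.linalg.norm)
    print("bar centre",np.round(c,1),"size",np.round(wh,1),"angle",round(np.degrees(np.arctan2(e[1],e[0]))%180,1),"n",len(u),"pix",u.mean().round(),v.mean().round())
    return np.array(c),np.degrees(np.arctan2(e[1],e[0]))%180
def tool(xyz):
    s=robot.observe(); R=Ro.from_rotvec(s["orientation"]).as_matrix()
    print("t",s["time"].round(2),"tcp",np.round(s["tcp_pos"],1),"toolx deg",np.degrees(np.arctan2(R[1,0],R[0,0])).round(1),"q",np.round(s["qpos"],2),"F",np.round(s["ft_force"],1),"T",np.round(s["wrist_torque"],2))
    if xyz is not None: print("shift(tool)",(R.T@(np.array(xyz)-s["tcp_pos"])).round(1))
E
python3 - <<'E'
from h import *
p=robot.read_camera("wrist");save(p,"c",s=1.5)
c,a=bar(p,(548,-211),59); tool([*c,160])
E
```

```text
time: 2.05
tcp_pos: [545.0, -210.4, 245.4]
orientation: [3.08, 0.618, 0.0]
ft_force: [0.1, -0.8, 1.2]
opening: 85.5
grip_force: 0.0
time: 2.35
tcp_pos: [543.1, -212.3, 245.2]
orientation: [3.08, 0.617, -0.001]
ft_force: [-0.7, -0.7, -0.2]
opening: 85.2
grip_force: 0.0
bar centre [ 547.5 -215.7] size [46.8 11.1] angle 23.2 n 416 pix 262.0 170.0Traceback (most recent call last):
  File "<stdin>", line 3, in <module>
  File "h.py", line 28, in tool
    print("t",s["time"].round(2),"tcp",np.round(s["tcp_pos"],1),"toolx deg",np.degrees(np.arctan2(R[1,0],R[0,0])).round(1),"q",np.round(s["qpos"],2),"F",np.round(s["ft_force"],1),"T",np.round(s["wrist_torque"],2))
              ^^^^^^^^^^^^^^^
AttributeError: 'float' object has no attribute 'round'
```

View pics/c.png

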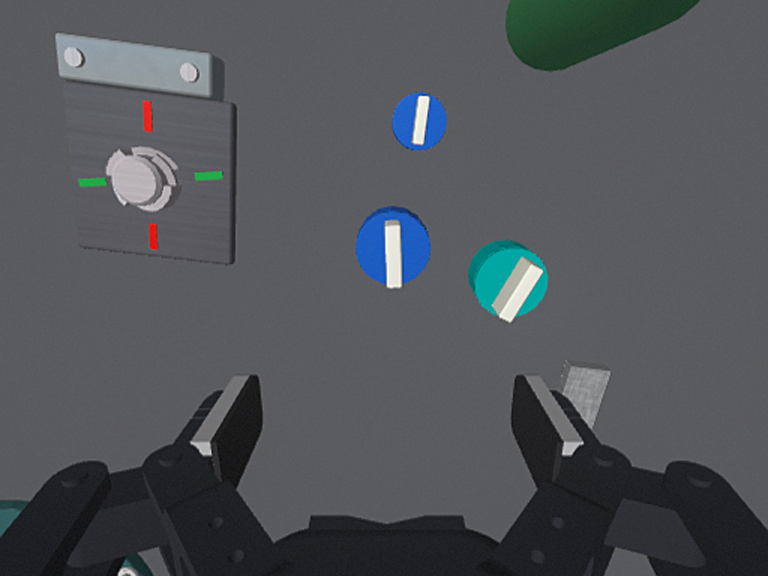

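```bash
sed -i 's/s\["time"\].round(2)/round(s["time"],2)/' h.py
cat >> h.py <<'E'
def marks(p,near,z=12,rad=75):
    """midpoints and directions of red and green mark pairs at height z"""
    h=cv2.cvtColor(p["frame"],cv2.COLOR_RGB2HSV).astype(int); C=cloud(p); out={}
    n=np.hypot(C[...,0]-near[0],C[...,1]-near[1])<rad
    for k,m in (("red",(h[...,0]<8)|(h[...,0]>172)),("green",(h[...,0]>45)&(h[...,0]<80))):
        m=(m&n&(h[...,1]>140)&(h[...,2]>70)).astype(np.uint8)
        N,L,S,X=cv2.connectedComponentsWithStats(m); i=1+np.argsort(-S[1:,4])[:2]
        W=np.array([px2w(p,*X[j],z=z)[:2] for j in i]); W=W[np.argsort(W[:,0])]
        e=W[-1]-W[0]; out[k]=W
        print(k,W.round(1).tolist(),"mid",W.mean(0).round(1),"len",np.linalg.norm(e).round(1),"ang",(np.degrees(np.arctan2(e[1],e[0]))%180).round(1),S[i,4])
    if all(len(w)==2 for w in out.values()):
        a,b=out["red"],out["green"]; d=a[1]-a[0]; g=b[1]-b[0]
        k=np.linalg.solve(np.c_[d,-g],b[0]-a[0]); print("crossing",(a[0]+k[0]*d).round(1))
    return out
E
python3 - <<'E'
from h import *
tool([547.5,-215.7,160])
p=robot.read_camera("wrist");marks(p,(540,-8))
C=cloud(p);print(np.median(C[20:120,100:150,2]))
h=cv2.cvtColor(p["frame"],cv2.COLOR_RGB2HSV)
E
```

```text
t 2.4 tcp [ 543.  -212.5  245.4] toolx deg 22.6 q [-0.51  0.36  0.1   1.31 -0.    2.23] F [ 0.  -0.  -0.3] T [-0.    0.01  0.07]
shift(tool) [ 3.   4.7 85.4]
red [[477.4, -27.8], [567.2, -2.6]] mid [522.3 -15.2] len 93.3 ang 15.6 [113  77]
green [[500.9, 26.8], [541.7, -58.1]] mid [521.3 -15.6] len 94.2 ang 115.7 [91 88]
crossing [521.2 -15.5]
12.539745959914029
```

```bash
python3 -m crank '[[0.3,0.003,0.005,0.03,-0.145],[0.6,0,0,0.03,-0.145],[0.6,0,0,0,-0.145],[0.6,0,0,0,-0.145],[0.6,0,0,0,-0.145],[0.6,0,0,0,-0.145],[0.6,0,0,0,-0.145],[0.6,0,0,0,-0.145],[0.6,0,0,0,-0.145],[0.6,0,0,0,-0.145]]' 40
python3 -m crank '[[0.6,0,0,0,-0.145],[0.6,0,0,0,-0.145],[0.6,0,0,0,-0.145],[0.6,0,0,0,-0.145],[0.6,0,0,0,-0.145],[0.6,0,0,0,-0.145],[0.6,0,0,0,-0.145],[0.6,0,0,0,-0.145],[0.6,0,0,0,-0.145],[0.6,0,0,0,-0.145]]'
python3 -m crank '[[0.6,0,0,0,-0.145],[0.6,0,0,0,-0.105],[0.6,0,0,0,0],[0.6,0,0,0,0]]'
python3 - <<'E'
from h import *
p=robot.read_camera("wrist")
c,a=bar(p,(547,-215),59); tool([*c,51])
E
```

```text
time: 3.45
tcp_pos: [547.7, -216.1, 185.5]
orientation: [1.89, 2.509, -0.0]
ft_force: [0.8, 0.5, -0.0]
opening: 34.4
grip_force: 0.0
time: 4.45
tcp_pos: [547.7, -216.1, 185.5]
orientation: [-0.249, 3.131, -0.0]
ft_force: [-0.6, -0.8, 0.4]
opening: 34.3
grip_force: 0.0
time: 4.85
tcp_pos: [548.0, -215.7, 185.4]
orientation: [-0.624, 3.079, -0.0]
ft_force: [-0.7, 0.2, -0.9]
opening: 34.3
grip_force: 0.0
bar centre [ 546.3 -216. ] size [47.1 11.2] angle 24.8 n 601 pix 258.0 187.0
t 4.9 tcp [ 548.1 -215.7  185.4] toolx deg -157.1 q [-0.51  0.4  -0.01  1.16 -0.   -0.91] F [-0.3  0.1 -0.3] T [-0.05 -0.01 -0.01]
shift(tool) [  1.8   0.4 134.4]
```

```bash
python3 -m crank '[[0.6,0.001,0,0.03,-0.015],[0.6,0,0,0.03,0],[0.6,0,0,0.03,0],[0.6,0,0,0.02,0],[0.6,0,0,0.014,0],[0.6,0,0,0.01,0],[0.6,0,0,0,0],[0.6,0,0,0,0]]' 40
python3 -m crank '[[1,0,0,0,0],[1,0,0,0,0],[1,0,0,0,0],[1,0,0,0,0],[1,0,0,0,0]]' 40
```

```text
time: 5.7
tcp_pos: [547.7, -215.8, 51.8]
orientation: [-0.652, 3.073, -0.001]
ft_force: [0.7, -0.1, 1.1]
opening: 34.5
grip_force: 0.0
time: 6.2
tcp_pos: [547.9, -215.9, 52.2]
orientation: [-0.653, 3.072, -0.002]
ft_force: [-1.0, 0.3, 7.0]
opening: 11.4
grip_force: 39.8
```

```bash
python3 -m crank '[[1,0,0,-0.01,0],[1,0,0,-0.02,0],[1,0,0,-0.03,0],[1,-0.02,0.03,-0.03,0],[1,-0.02,0.035,-0.01,0],[1,-0.02,0.035,0,0],[1,-0.02,0.035,0,0],[1,-0.02,0.03,0,0],[1,-0.015,0.02,0,0],[1,0,0.008,0,0]]' 60
python3 -m crank '[[1,0,0,0,0.07],[1,0,0,0,0.07],[1,0,0,0,0],[1,0,0,0,0]]'
python3 - <<'E'
from h import *
p=robot.read_camera("wrist");save(p,"d",s=1.5)
marks(p,(521,-15)); tool([521.5,-15.5,152])
s=robot.observe(); bar(p,s["tcp_pos"][:2],s["tcp_pos"][2]+7)
E
```

```text
time: 7.2
tcp_pos: [574.4, 9.8, 151.9]
orientation: [-0.657, 3.071, 0.0]
ft_force: [-0.8, -0.6, -0.4]
opening: 10.6
grip_force: 59.4
time: 7.6
tcp_pos: [573.8, 7.1, 151.6]
orientation: [-0.44, 3.111, -0.0]
ft_force: [-0.2, 0.0, -1.4]
opening: 10.4
grip_force: 59.5
red [[475.8, -28.4], [563.1, -4.2]] mid [519.5 -16.3] len 90.6 ang 15.5 [196 108]
green [[500.6, 26.7], [541.7, -58.4]] mid [521.1 -15.9] len 94.5 ang 115.7 [164 163]
crossing [521.1 -15.9]
t 7.65 tcp [573.8   7.1 151.5] toolx deg -163.9 q [-0.13  0.39 -0.12  1.06 -0.   -0.41] F [-0.3  0.5 -1. ] T [ 0.04 -0.06 -0.02]
shift(tool) [56.5 -7.2 -0.5]
bar centre [571.3   6.6] size [47.9 11.1] angle 15.5 n 1902 pix 258.0 267.0
```

View pics/d.png

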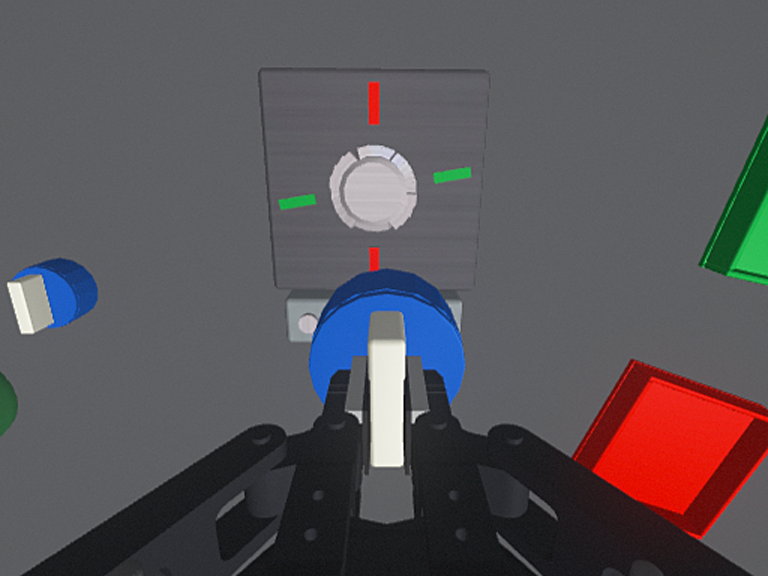

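```bash
python3 -m crank '[[1,0.02,-0.004,0,0.008],[1,0.02,-0.0034,0,0],[1,0.0156,0,0.02,0],[1,0,0,0.02,0],[1,0,0,0.015,0],[1,0,0,0,0],[1,0,0,0,0],[1,0,0,0,0]]'
python3 - <<'E'
from h import *
tool([522.4,-15.4,72])
p=robot.read_camera("wrist");save(p,"e",s=1.5); marks(p,(521,-15))
s=robot.observe(); bar(p,s["tcp_pos"][:2],s["tcp_pos"][2]+7)
E
```

```text
time: 8.45
tcp_pos: [522.9, -14.8, 97.1]
orientation: [-0.425, 3.112, -0.001]
ft_force: [0.1, 0.3, -1.0]
opening: 10.7
grip_force: 59.4
t 8.45 tcp [522.9 -14.8  97.1] toolx deg -164.4 q [-0.18  0.35 -0.34  0.87  0.   -0.46] F [ 0.1  0.3 -1. ] T [-0.04 -0.02  0.03]
shift(tool) [ 0.7 -0.4 25.1]
red [[475.7, -28.5], [627.6, 235.8]] mid [551.7 103.6] len 304.9 ang 60.1 [245  51]
green [[501.0, 26.7], [541.8, -58.4]] mid [521.4 -15.9] len 94.4 ang 115.7 [211 199]
crossing [503.9  20.5]
bar centre [520.4 -15.3] size [47.9 11.1] angle 14.9 n 1906 pix 258.0 267.0
```

View pics/e.png

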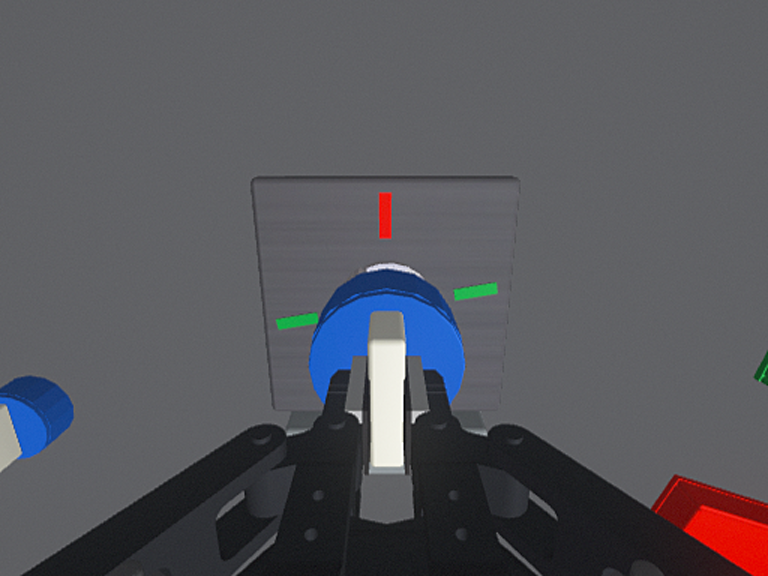

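```bash
python3 -m crank '[[1,0.0003,-0.0005,0.004,0],[1,0,0,0.003,0],[1,0,0,0.003,0],[1,0,0,0.002,0],[1,0,0,0,0],[1,0,0,0,0]]' 40
```

```text
time: 9.1
tcp_pos: [522.3, -15.2, 84.3]
orientation: [0.425, -3.113, -0.0]
ft_force: [-0.0, 0.4, -0.8]
opening: 10.9
grip_force: 59.4
```

```bash
python3 -m crank '[[1,0,0,0.002,0],[1,0,0,0.002,0],[1,0,0,0.002,0],[1,0,0,0.002,0],[1,0,0,0.001,0],[1,0,0,0,0]]' 40
```

```text
time: 9.7
tcp_pos: [522.1, -15.3, 75.1]
orientation: [0.425, -3.112, 0.0]
ft_force: [0.4, -2.7, -1.9]
opening: 10.3
grip_force: 59.4
```

```bash
python3 -m crank '[[1,0,0.0002,0.001,0],[1,0,0,0.001,0],[1,0,0,0.001,0],[1,0,0,0,0],[1,0,0,0,0]]' 40; python3 -c "
from h import *
tool(None)"
```

```text
time: 10.2
tcp_pos: [522.2, -15.2, 72.2]
orientation: [0.425, -3.113, 0.0]
ft_force: [-0.5, -4.1, -1.5]
opening: 10.9
grip_force: 59.5
t 10.2 tcp [522.2 -15.2  72.2] toolx deg -164.5 q [-0.18  0.38 -0.38  0.81 -0.   -0.46] F [-0.5 -4.1 -1.5] T [-0.78  0.07  0.02]
```

```bash
python3 -m crank '[[1,0,-0.0005,0.0005,0],[1,0,0,0.0005,0],[1,0,0,0,0]]'; python3 -c "
from h import *
tool(None)"
```

```text
time: 10.5
tcp_pos: [522.4, -15.4, 71.6]
orientation: [-0.425, 3.112, 0.0]
ft_force: [-2.1, -1.5, 7.3]
opening: 10.7
grip_force: 60.8
t 10.5 tcp [522.4 -15.4  71.6] toolx deg -164.5 q [-0.19  0.38 -0.38  0.81  0.   -0.46] F [-2.1 -1.5  7.3] T [-0.25  0.62  0.01]
```

```bash
python3 -m crank '[[1,0,0,0.0004,0.08],[1,0,0,0.0005,0.08],[1,0,0,0.0005,0.08],[1,0,0,0.0005,0.08],[1,0,0,0.0005,0.08],[1,0,0,0,0],[1,0,0,0,0]]'; python3 -c "
from h import *
tool(None)"
```

```text
time: 11.2
tcp_pos: [522.9, -15.8, 69.3]
orientation: [0.203, 3.134, -0.001]
ft_force: [-0.2, -3.3, 4.5]
opening: 10.8
grip_force: 60.3
t 11.2 tcp [522.9 -15.8  69.3] toolx deg 172.6 q [-0.19  0.38 -0.39  0.8  -0.   -0.06] F [-0.2 -3.3  4.5] T [-0.84  0.05 -0.15]
```

```bash
python3 -m crank '[[1,0,-0.0004,0.0004,0.07],[1,0,0,0.0004,0.07],[1,0,-0.0001,0.0004,0.06],[1,0,0,0,0],[1,0,0,0,0]]'; python3 -c "
from h import *
tool(None)"
```

```text
time: 11.7
tcp_pos: [522.8, -16.1, 68.0]
orientation: [0.512, 3.098, 0.0]
ft_force: [0.2, -2.7, 5.7]
opening: 10.7
grip_force: 60.3
t 11.7 tcp [522.8 -16.1  68. ] toolx deg 161.2 q [-0.19  0.38 -0.39  0.8   0.    0.14] F [ 0.2 -2.7  5.7] T [-0.57 -0.08 -0.1 ]
```

Turned 34°. Now small steps with a check each.

```bash
python3 -m crank '[[1,0,-0.0003,0.0003,0.05],[1,0,0,0,0]]' >/dev/null; python3 -c "
from h import *
tool(None)"; python3 -m crank '[[1,0,0,0.0002,0.03],[1,0,0,0,0]]' >/dev/null; python3 -c "
from h import *
tool(None)"
```

```text
t 11.9 tcp [522.7 -16.3  67.8] toolx deg 158.3 q [-0.19  0.38 -0.39  0.8   0.    0.19] F [ 1.1 -2.5  6.3] T [-0.37 -0.02  0.01]
t 12.1 tcp [522.7 -16.2  67.6] toolx deg 156.6 q [-0.19  0.38 -0.39  0.8   0.    0.22] F [ 0.1 -0.6  8.8] T [-0.27 -0.03 -0.02]
```

```bash
python3 -m crank '[[1,0,0,0.0002,0.03],[1,0,0,0,0]]' >/dev/null; python3 -c "
from h import *
tool(None)"
```

```text
t 12.3 tcp [522.7 -16.3  67.4] toolx deg 154.9 q [-0.19  0.38 -0.39  0.8   0.    0.25] F [ 0.2 -1.3  7. ] T [-0.36 -0.07 -0.01]
```

```bash
python3 -m crank '[[1,0,0,0.0002,0.03],[1,0,0,0,0]]' >/dev/null; python3 -c "
from h import *
tool(None)"
```

```text
t 12.5 tcp [522.6 -16.3  67.2] toolx deg 153.2 q [-0.19  0.38 -0.39  0.8   0.    0.28] F [ 0.1 -1.9  6.4] T [-0.34 -0.03 -0.04]
```

```bash
python3 -m crank '[[1,0,0,0.0002,0.03],[1,0,0,0,0]]' >/dev/null; python3 -c "
from h import *
tool(None)"
```

```text
t 12.7 tcp [522.8 -16.2  67.1] toolx deg 151.5 q [-0.19  0.38 -0.39  0.8   0.    0.31] F [ 0.7 -2.2  7.5] T [-0.27 -0.12  0.13]
```

```bash
python3 -m crank '[[1,0,0,0.0001,0.02],[1,0,0,0,0]]' >/dev/null; python3 -c "
from h import *
tool(None)"
```

```text
t 12.9 tcp [522.9 -16.2  67. ] toolx deg 150.4 q [-0.19  0.38 -0.39  0.8   0.    0.33] F [ 0.9 -1.6  8.2] T [-0.27 -0.16  0.41]
```

```bash
python3 -m crank '[[1,0,0,0,0.01],[1,0,0,0,0]]' >/dev/null; python3 -c "
from h import *
tool(None)"
```

```text
t 13.1 tcp [522.9 -16.2  67. ] toolx deg 149.8 q [-0.19  0.38 -0.39  0.8   0.    0.34] F [ 1.6 -1.7  7.8] T [-0.3  -0.26  0.51]
```

```bash
python3 -m crank '[[1,0,0,-0.0008,-0.08],[1,0,0.0004,-0.0006,-0.08],[1,0,0,-0.0005,-0.08],[1,0,0.0004,-0.0005,-0.08],[1,0,0,-0.0005,-0.08],[1,0,0,0,0]]'; python3 -c "
from h import *
tool(None)"
```

```text
time: 13.7
tcp_pos: [522.4, -15.6, 69.5]
orientation: [-0.198, -3.135, 0.0]
ft_force: [-1.2, -3.3, 4.5]
opening: 10.7
grip_force: 60.1
t 13.7 tcp [522.4 -15.6  69.5] toolx deg 172.8 q [-0.19  0.38 -0.39  0.8  -0.   -0.06] F [-1.2 -3.3  4.5] T [-0.69  0.28  0.08]
```

```bash
python3 -m crank '[[1,0,-0.0001,-0.0005,-0.08],[1,0,0,-0.0005,-0.08],[1,0,0,-0.0005,-0.08],[1,0,0,-0.0005,-0.08],[1,0,0,-0.0004,-0.075],[1,0,0,0,0]]'; python3 -c "
from h import *
tool(None)"
```

```text
time: 14.3
tcp_pos: [522.5, -15.5, 71.8]
orientation: [-0.417, 3.114, 0.001]
ft_force: [-0.8, -1.3, 2.7]
opening: 10.6
grip_force: 59.9
t 14.3 tcp [522.5 -15.5  71.8] toolx deg -164.7 q [-0.19  0.38 -0.38  0.81  0.   -0.45] F [-0.8 -1.3  2.7] T [-0.25  0.07  0.04]
```

Back at the red marks; lift slowly.

```bash
python3 -m crank '[[1,0,0,-0.001,0],[1,0,0,-0.002,0],[1,0,0,-0.002,0],[1,0,0,-0.003,0],[1,0,0,0,0]]'
```

```text
time: 14.8
tcp_pos: [522.7, -15.7, 80.2]
orientation: [-0.416, 3.113, -0.0]
ft_force: [-0.0, -0.7, -0.4]
opening: 10.8
grip_force: 59.4
```

```bash
python3 -m crank '[[1,0,0,-0.02,0],[1,0,0,-0.03,0],[1,-0.01,0.01,-0.02,0],[1,-0.026,0.031,0,0],[1,-0.028,0.034,0,0],[1,-0.03,0.036,0,0],[1,-0.03,0.036,0,0],[1,-0.03,0.036,0,0],[1,-0.02,0.025,0,0],[1,-0.01,0.011,0,0]]'
python3 -m crank '[[1,0,0,0,0],[1,0,0,0,0],[1,0,0,0,0]]'
python3 - <<'E'
from h import *
tool([642,244,56])
a=robot.read_camera("scene");p=robot.read_camera("wrist")
for n,q in (("scene",a),("wrist",p)):
    h=cv2.cvtColor(q["frame"],cv2.COLOR_RGB2HSV).astype(int);C=cloud(q)
    m=((h[...,0]<8)|(h[...,0]>172))&(h[...,1]>140)&(h[...,2]>60)&(np.hypot(C[...,0]-642,C[...,1]-244)<90)&(C[...,2]<35)
    print(n,m.sum(),cv2.minAreaRect(C[m][:,:2].astype(np.float32)),np.percentile(C[m][:,2],[5,50,95]))
save(p,"f",s=1.5)
E
```

```text
time: 15.8
tcp_pos: [642.8, 246.9, 149.1]
orientation: [0.42, -3.113, -0.001]
ft_force: [-0.6, 0.3, -0.9]
opening: 11.0
grip_force: 59.4
time: 16.1
tcp_pos: [642.1, 243.1, 149.9]
orientation: [0.416, -3.114, 0.0]
ft_force: [0.4, -0.5, -1.2]
opening: 11.0
grip_force: 59.4
t 16.1 tcp [642.1 243.1 149.9] toolx deg -164.8 q [ 0.24  0.58  0.21  1.2  -0.   -0.02] F [ 0.4 -0.5 -1.2] T [-0.   -0.   -0.01]
shift(tool) [-0.2  0.9 93.9]
scene 1414 ((640.8920288085938, 244.55307006835938), (112.10869598388672, 117.90593719482422), 86.33969116210938) [ 2.0142401   5.46283057 25.94932514]
wrist 8494 ((651.0570678710938, 246.06015014648438), (118.07508087158203, 123.59447479248047), 85.84831237792969) [ 3.19542271  4.53196906 25.40081704]
```

View pics/f.png

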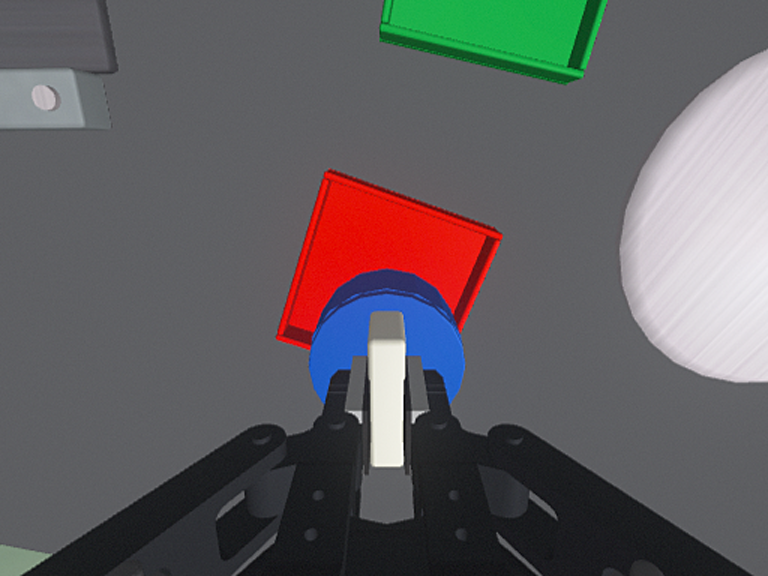

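```bash
python3 -m crank '[[1,0,0,0.02,0],[1,0,0,0.025,0],[1,0,0,0.02,0],[1,0,0,0.015,0],[1,0,0,0.006,0],[1,0,0,0.002,0],[1,0,0,0,0],[1,0,0,0,0]]'
python3 -m crank '[[1,0,0,0.001,0],[1,0,0,0.001,0],[1,0,0,0.001,0],[1,0,0,0.001,0],[1,0,0,0,0]]'
```

```text
time: 17.0
tcp_pos: [642.8, 244.0, 62.7]
orientation: [-0.417, 3.112, 0.0]
ft_force: [-0.0, 0.1, -0.5]
opening: 10.7
grip_force: 59.4
time: 17.5
tcp_pos: [642.3, 244.0, 57.6]
orientation: [0.417, -3.113, 0.0]
ft_force: [0.1, -0.5, -0.4]
opening: 10.1
grip_force: 59.4
```

```bash
python3 -m crank '[[1,0,0,0.0007,0],[1,0,0,0.0007,0],[1,0,0,0,0]]'
```

```text
time: 17.8
tcp_pos: [642.4, 244.0, 56.4]
orientation: [-0.417, 3.114, -0.0]
ft_force: [-0.6, -0.2, -0.8]
opening: 10.7
grip_force: 59.5
```

```bash
python3 -m crank '[[1,0,0,0.0005,0],[1,0,0,0,0]]'
```

```text
time: 18.0
tcp_pos: [642.4, 244.0, 56.3]
orientation: [-0.417, 3.114, -0.0]
ft_force: [-2.3, -0.8, 5.2]
opening: 11.0
grip_force: 60.2
```

Contact with the floor. Release (partly, so the pads clear the rim) and lift.

```bash
python3 -m crank '[[0.85,0,0,0,0],[0.7,0,0,0,0],[0.6,0,0,0,0],[0.6,0,0,0,0],[0.6,0,0,-0.01,0],[0.6,0,0,-0.03,0],[0.6,0,0,-0.04,0],[0.6,0,0,-0.04,0],[0.6,0,0,0,0],[0.6,0,0,0,0]]'
python3 - <<'E'
from h import *
p=robot.read_camera("wrist");save(p,"g",s=1.5);tool(None)
bar(p,(642,244),63)
E
```

```text
time: 19.0
tcp_pos: [642.8, 244.1, 177.1]
orientation: [-0.417, 3.112, 0.0]
ft_force: [0.1, 1.2, -1.0]
opening: 34.3
grip_force: 0.0
t 19.05 tcp [642.2 244.  175.7] toolx deg -164.7 q [ 0.24  0.57  0.27  1.27 -0.   -0.02] F [-0.4  0.6 -0.7] T [ 0.02 -0.04  0.01]
bar centre [640.6 244.3] size [46.2 10.7] angle 14.9 n 646 pix 258.0 191.0
```

View pics/g.png

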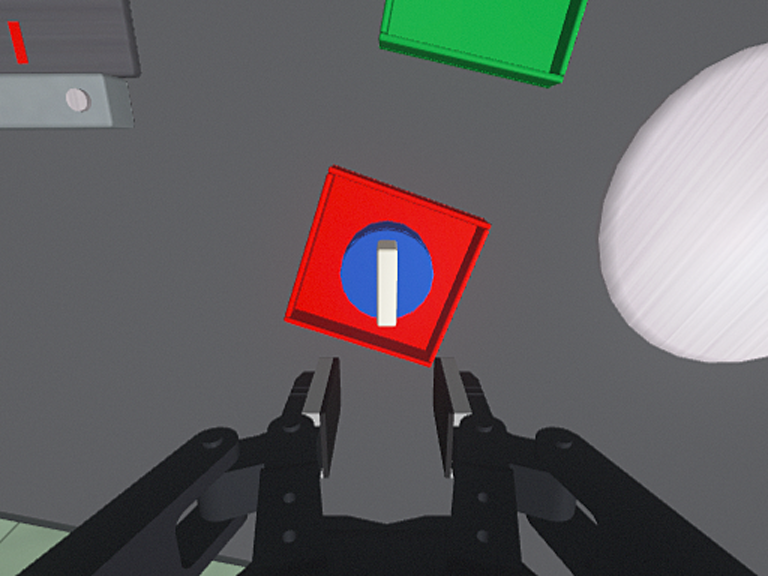

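The cap stands upright in the centre of the red tray (px about (257,182)), released.

```bash
python3 -c "
from workcell import robot
print(robot.hand_in())"
```

```text
the job is handed in; nothing more can be done
None
```

The cap snagged on the gauge at about 45° of turning (0.5 N m), so I turned it back, lifted it off, stood it upright in the red tray and handed the job in; no verdict came back.

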